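Sort ratchet clamps by jaw state onto two mats

TASK

Sort the three blue ratchet clamps that lie on the wooden board between the two mats: slide each one that is ratcheted shut onto the red mat, and each one whose jaws stand open onto the green mat, so that its jaw tips and finger rings all lie over that mat. Keep them flat on the board rather than picking them up, let the open ones stay open, and leave the three paint pots where they stand.

Things in the scene. Friction and masses are not known exactly. Their poses are not given: they have to be found in the camera images.
- mat_red: thin flat red mat (0.8 mm, lies on a fixed plywood board whose top is 45 mm above the desk; things slide onto it without a step), 400 x 110 mm; origin at the centre of its underside (board level), x along its 400 mm length, y across its 110 mm width
- mat_green: thin flat green mat, otherwise like the red one: 400 x 110 mm, origin at the centre of its underside (board level), x along its length, y across its width
- clamp_a: blue nylon ratchet clamp, scissor form, lying flat on the board (top 45 mm above the desk): two crossed levers, jaws with orange pads at one end, two finger rings at the other; 103 mm long, 12 mm high, 0.11 kg. The three look alike but for jaw opening. Origin: pivot axis at the underside. x: along the first lever's jaw; z up. First lever: jaw tip at (42, 2, 6) mm, ring centre at (-48, -13, 6) mm
- clamp_a_jaw (a joint): angle between this clamp's levers, rad: 0 to 0.05 = ratcheted shut (pads together, rings side by side, locked); 0.15 to 0.6 = open. The second lever turns by it clockwise from above; the middle line points half of it clockwise from x. An open clamp is held only by 0.1 N m of pivot friction and can be squeezed together
- clamp_a_tip1 (a point): tip of the first lever's jaw, 6 mm above the underside; the jaw is 7 mm thick
- clamp_a_ring1 (a point): centre of the first lever's finger ring (outer radius 12.5 mm), 6 mm above the underside
- clamp_a_tip2 (a point): tip of the second lever's jaw, 6 mm above the underside; the jaw is 7 mm thick
- clamp_a_ring2 (a point): centre of the second lever's finger ring (outer radius 12.5 mm), 6 mm above the underside
- clamp_b: blue nylon ratchet clamp, scissor form, lying flat on the board (top 45 mm above the desk): two crossed levers, jaws with orange pads at one end, two finger rings at the other; 103 mm long, 12 mm high, 0.11 kg. The three look alike but for jaw opening. Origin: pivot axis at the underside. x: along the first lever's jaw; z up. First lever: jaw tip at (42, 2, 6) mm, ring centre at (-48, -13, 6) mm
- clamp_b_jaw (a joint): angle between this clamp's levers, rad: 0 to 0.05 = ratcheted shut (pads together, rings side by side, locked); 0.15 to 0.6 = open. The second lever turns by it clockwise from above; the middle line points half of it clockwise from x. An open clamp is held only by 0.1 N m of pivot friction and can be squeezed together
- clamp_b_tip1 (a point): tip of the first lever's jaw, 6 mm above the underside; the jaw is 7 mm thick
- clamp_b_ring1 (a point): centre of the first lever's finger ring (outer radius 12.5 mm), 6 mm above the underside
- clamp_b_tip2 (a point): tip of the second lever's jaw, 6 mm above the underside; the jaw is 7 mm thick
- clamp_b_ring2 (a point): centre of the second lever's finger ring (outer radius 12.5 mm), 6 mm above the underside
- clamp_c: blue nylon ratchet clamp, scissor form, lying flat on the board (top 45 mm above the desk): two crossed levers, jaws with orange pads at one end, two finger rings at the other; 103 mm long, 12 mm high, 0.11 kg. The three look alike but for jaw opening. Origin: pivot axis at the underside. x: along the first lever's jaw; z up. First lever: jaw tip at (42, 2, 6) mm, ring centre at (-48, -13, 6) mm
- clamp_c_jaw (a joint): angle between this clamp's levers, rad: 0 to 0.05 = ratcheted shut (pads together, rings side by side, locked); 0.15 to 0.6 = open. The second lever turns by it clockwise from above; the middle line points half of it clockwise from x. An open clamp is held only by 0.1 N m of pivot friction and can be squeezed together
- clamp_c_tip1 (a point): tip of the first lever's jaw, 6 mm above the underside; the jaw is 7 mm thick
- clamp_c_ring1 (a point): centre of the first lever's finger ring (outer radius 12.5 mm), 6 mm above the underside
- clamp_c_tip2 (a point): tip of the second lever's jaw, 6 mm above the underside; the jaw is 7 mm thick
- clamp_c_ring2 (a point): centre of the second lever's finger ring (outer radius 12.5 mm), 6 mm above the underside
- teal_pot: squat teal paint pot with snapped-on lid, a bystander, about 40 mm across and 38 to 46 mm high, standing at the left front of the desk; origin under its centre
- black_pot: squat black paint pot with snapped-on lid, a bystander, about 40 mm across and 38 to 46 mm high, standing at the left front of the desk; origin under its centre
- ochre_pot: squat ochre paint pot with snapped-on lid, a bystander, about 40 mm across and 38 to 46 mm high, standing at the left front of the desk; origin under its centre

How it is judged (in metres and radians):
At the end, for the whole second after the job is handed in: The shut clamp lies flat and still on the board over the red mat and both open clamps over the green mat, each with both jaw tips and both ring centres within the mat's outline; the open clamps are still open by more than 0.12 rad and the shut one is still shut (x of clamp_a_tip1 in the frame of mat_green between -0.2 and 0.2 m and y of clamp_a_tip1 in the frame of mat_green between -0.055 and 0.055 m and x of clamp_a_tip2 in the frame of mat_green between -0.2 and 0.2 m and y of clamp_a_tip2 in the frame of mat_green between -0.055 and 0.055 m and x of clamp_a_ring1 in the frame of mat_green between -0.2 and 0.2 m and y of clamp_a_ring1 in the frame of mat_green between -0.055 and 0.055 m and x of clamp_a_ring2 in the frame of mat_green between -0.2 and 0.2 m and y of clamp_a_ring2 in the frame of mat_green between -0.055 and 0.055 m and linear speed of each of clamp_a, clamp_b, clamp_c below 0.01 m/s and angle between each of clamp_a, clamp_b, clamp_c's own z axis and vertical below 0.1 rad and height (world z) of clamp_a between 0.035 and 0.055 m and x of clamp_b_tip1 in the frame of mat_red between -0.2 and 0.2 m and y of clamp_b_tip1 in the frame of mat_red between -0.055 and 0.055 m and x of clamp_b_tip2 in the frame of mat_red between -0.2 and 0.2 m and y of clamp_b_tip2 in the frame of mat_red between -0.055 and 0.055 m and x of clamp_b_ring1 in the frame of mat_red between -0.2 and 0.2 m and y of clamp_b_ring1 in the frame of mat_red between -0.055 and 0.055 m and x of clamp_b_ring2 in the frame of mat_red between -0.2 and 0.2 m and y of clamp_b_ring2 in the frame of mat_red between -0.055 and 0.055 m and height (world z) of clamp_b between 0.035 and 0.055 m and x of clamp_c_tip1 in the frame of mat_green between -0.2 and 0.2 m and y of clamp_c_tip1 in the frame of mat_green between -0.055 and 0.055 m and x of clamp_c_tip2 in the frame of mat_green between -0.2 and 0.2 m and y of clamp_c_tip2 in the frame of mat_green between -0.055 and 0.055 m and x of clamp_c_ring1 in the frame of mat_green between -0.2 and 0.2 m and y of clamp_c_ring1 in the frame of mat_green between -0.055 and 0.055 m and x of clamp_c_ring2 in the frame of mat_green between -0.2 and 0.2 m and y of clamp_c_ring2 in the frame of mat_green between -0.055 and 0.055 m and height (world z) of clamp_c between 0.035 and 0.055 m and value of joint each of clamp_a_jaw, clamp_c_jaw above 0.12 rad and value of joint clamp_b_jaw below 0.08 rad); the robot touches nothing.
It fails at once if a clamp is picked up (its pivot more than 25 mm off the board) (height (world z) of any of clamp_a, clamp_b, clamp_c above 0.07 m).
It fails at once if an open clamp is squeezed shut (below 0.10 rad) (value of joint any of clamp_a_jaw, clamp_c_jaw below 0.1 rad).
It fails at once if a paint pot is moved by more than 20 mm (distance of any of teal_pot, black_pot, ochre_pot from where it was at the start of the episode above 0.02 m).
It also fails if it takes over 51 s, if anything falls off the work surface, if the arm or the gripper's body presses on something with over 40 N, if the wrist force passes 120 N, or if a joint passes its speed limit or range.

ROBOT

A 6-joint arm with a two-finger parallel gripper is mounted at the origin on a cart in front of the work surface, level with it; the furniture and walls round the work are solid. World frame = base frame: x ahead of the robot, y to its left, z up, the work surface at z = 0. Lengths are in mm, angles in rad, forces in N, time in s.
With the tool pointing down it reaches from about 275 to 750 mm from the base axis. Payload 10.2 kg.
Tool frame: the origin (TCP) lies between the finger pads; the fingertips stand 25 mm ahead of it and the grasp point (between the pads) lies 6 mm ahead of it (env.tips_ahead is the distance from the TCP to the fingertips, in mm); z points along the fingers, y is the line along which they close (so a half turn about z gives the same grasp; the last joint's range is limited). The gripper opens to 88 mm and grips with 3 to 60 N. Pads are 18 mm wide; open, the fingers measure 123 mm over their backs; the gripper's body (75 mm by 187 mm) begins 45 mm behind the grasp point.
Start: joints at [-1.41, 0.313, 1.498, -0, 1.331, -0.223], TCP at [196.572, -486.817, 263.72] pointing down, gripper open.
Joint ranges: [-2.94, 2.94], [-0.97, 2.17], [0.19, 2.56], [-1.23, 4.37], [0.02, 3.11], [-2.88, 2.88]. Speed limits (rad/s): [2.39, 2.39, 3.01, 3.14, 3.14, 3.14].

INTERFACE

Orientations are given as a rotation vector (axis times angle).
In Python, from plant import env, read_camera gives the robot as it stands.
- The arm moves only by the tool step_arm, never from a script. Its argument "series" is a list that holds one entry, the list of rows, each a list of 7 numbers: the shift along the tool's x, y, z as a fraction of full scale, then the turn, a rotation vector about the tool's x, y, z as a fraction of full scale, then the closure, from 0 (fully open) to 1 (shut). In form: [[[dx, dy, dz, ax, ay, az, fingers], ...]]. A call has 1 to 5 rows; each row is the pose to reach, as a shift and turn from the pose commanded when the call began, along the tool's axes at that moment; what a row does not reach only later rows make up. Full scale, the value 1, is 300 mm for a shift and 30 degrees for a turn. A row lasts 1/10 s, in which the tool goes at most 50 mm and 8.59 degrees, less where a joint would pass 70% of its speed; a pose out of reach is approached as far as the arm can. A call with a number of a shift or a turn outside -1 to 1 is refused whole. A call with a gripper value outside its range is refused whole. The fingers move at their own pace and stop on an object; "grip_force" is the grip in N (left out, the last holds). Time passes only in rows, so rows that repeat a pose let the fingers close. It gives the time, the measured TCP pose, the force, the opening and the grip force at its end, in the units of the state.
- env.get_obs(): the state, without advancing time (a new reading comes with each control period).
- read_camera(name): name is "scene" or "top"; returns a dict with "pixels" (480x640x3 uint8, red, green, blue), "intrinsics" (3x3 intrinsics, pixels), "camera_from_world" (4x4, takes a point from world to camera coordinates). Camera axes: x right, y down, z forward; pixel columns grow to the right and rows downward; lengths in mm; the calibration is good to about 2 mm. A picture is of the moment at which its call begins. There is no depth.
- env.close_job(): hands the job in; it is judged then, once.
The state is a dict: "clock": time; "q": joint angles; "joint_velocities": joint speeds; "effort": joint torques, N m; "tool_pos": TCP position; "tcp_rot": TCP orientation; "wrist_force": force on the tool from outside, world axes, zero at the start; "ft_torque": the same for the moment, N m; "grip_width": opening from 0.0 (shut) to 1.0 (fully open); "grasp_force": force on a finger pad.
Only numpy, scipy, OpenCV 4.12 (cv2) and the standard library are available. Lean on these libraries where they do the work, as an engineer would, in place of code of your own. Each camera call takes 0.05 s, during which the arm holds its last target. There are 200 camera calls.

## Working session

There is one attempt and no reset: what is moved stays moved. The work goes in short steps, Python scripts to look and compute and a tool call to move; the robot and the scene stay as the last step left them, time stands still between calls to the robot, and variables do not carry over. Pictures are saved under pics/ and viewed, at most 10 in all, crops included, and the job is handed in when it is done.

Besides the shell and the picture viewer there is one more tool, called as a command line: name --argument value ..., lists and objects as JSON in quotes. step_arm: Moves the arm, as the interface text tells. Its arguments: {"type":"object","properties":{"series":{"type":"array","items":{"type":"array","items":{"type":"array","items":{"type":"number"}}}},"grip_force":{"type":"number"}},"required":["series"]}

```bash
mkdir -p pics; cat > h.py <<'E'
import numpy as np, cv2
from plant import env, read_camera
def snap(name,fn):
    r=read_camera(name); cv2.imwrite(fn,cv2.cvtColor(r["pixels"],cv2.COLOR_RGB2BGR)); return r
def ray(r,u,v,z):
    K=np.array(r["intrinsics"]);T=np.array(r["camera_from_world"]);R=T[:3,:3];c=-R.T@T[:3,3]
    d=R.T@np.linalg.solve(K,[u,v,1.]); return (c+d*(z-c[2])/d[2])
E
python3 - <<'E'
from h import *
r=snap("top","pics/top0.png"); snap("scene","pics/scene0.png")
for u,v in [(0,0),(640,0),(0,480),(640,480),(320,240)]: print(u,v,ray(r,u,v,45).round())
o=env.get_obs(); print({k:np.round(o[k],3).tolist() for k in o})
E
```

```text
0 0 [1043.  722.   45.]
640 0 [1041. -560.   45.]
0 480 [157. 679.  45.]
640 480 [ 107. -455.   45.]
320 240 [560. 114.  45.]
{'clock': 0.1, 'q': [-1.41, 0.313, 1.498, -0.0, 1.331, -0.223], 'joint_velocities': [0.001, -0.001, -0.003, 0.001, 0.0, -0.001], 'effort': [0.002, -40.281, -25.264, 0.069, 0.034, -0.0], 'tool_pos': [196.554, -486.625, 263.244], 'tcp_rot': [-3.083, -0.599, -0.0], 'wrist_force': [0.27, 0.14, 0.55], 'ft_torque': [0.01, -0.007, -0.012], 'grasp_force': 0.0, 'grip_width': 1.001}
```

View pics/top0.png

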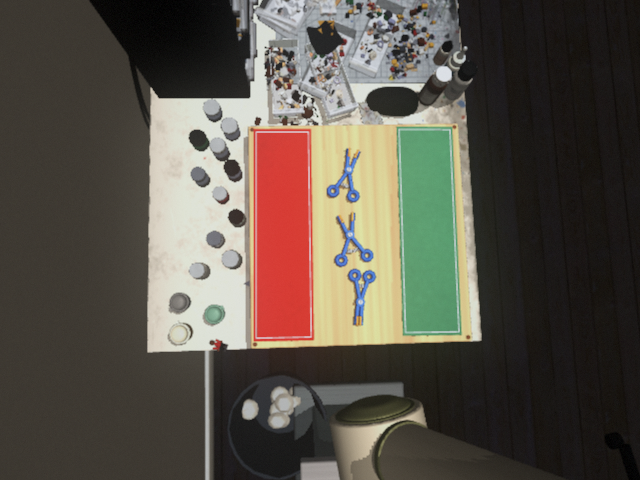

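View pics/scene0.png

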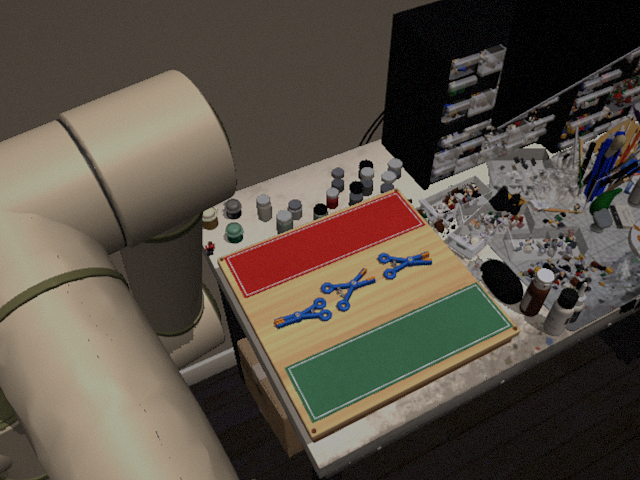

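The top view shows the red mat on the left (u 254–312), the green mat on the right (u 400–460), and the clamps at about (345,175), (352,240) and (361,297). I'll enlarge the clamp area.

```bash
python3 - <<'E'
import cv2
i=cv2.imread("pics/top0.png")[140:340,310:400]
i=cv2.rotate(i,cv2.ROTATE_90_CLOCKWISE) # new x = 340-1-v, new y = u-310
cv2.imwrite("pics/c0.png",cv2.resize(i,None,fx=4,fy=4,interpolation=cv2.INTER_CUBIC))
from h import *
r=read_camera("top")
for p in [(254,129),(310,129),(258,339),(312,338),(399,128),(453,128),(405,334),(460,333)]: print(p,ray(r,*p,46).round())
E
```

```text
(254, 129) [777. 235.  46.]
(310, 129) [775. 127.  46.]
(258, 339) [381. 233.  46.]
(312, 338) [380. 134.  46.]
(399, 128) [775. -46.  46.]
(453, 128) [ 773. -152.   46.]
(405, 334) [381. -38.  46.]
(460, 333) [ 380. -140.   46.]
```

View pics/c0.png

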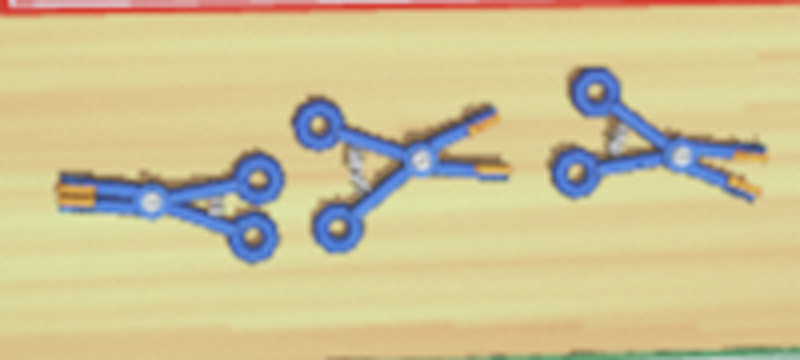

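The near clamp (left in the crop) has its pads together, so it is shut. The middle and far ones are open. I'll push each one sideways with two spaced fingertips.

```bash
python3 - <<'E'
from h import *
r=read_camera("top")
P={"shut":[(152,202),(60,195),(258,178),(253,238)],"mid":[(422,160),(490,112),(510,172),(318,124),(338,228)],"far":[(681,156),(762,152),(752,194),(596,92),(576,172)]}
for k,l in P.items():
    print(k,[ray(r,310+cy/4-.4,339.4-cx/4,54)[:2].round().tolist() for cx,cy in l])
E
```

```text
shut [[444.0, 44.0], [402.0, 49.0], [492.0, 54.0], [489.0, 26.0]]
mid [[569.0, 59.0], [601.0, 80.0], [610.0, 52.0], [521.0, 78.0], [529.0, 29.0]]
far [[693.0, 56.0], [732.0, 57.0], [727.0, 37.0], [652.0, 88.0], [642.0, 51.0]]
```

step_arm --series '[[[0, 0, 0, 0, 0, -0.25, 0.3], [0, 0, 0, 0, 0, -0.5, 0.3], [0, 0, 0, 0, 0, -0.75, 0.3], [0, 0, 0, 0, 0, -1, 0.3]]]'

```text
clock: 0.6
tool_pos: [196.6, -486.8, 263.5]
tcp_rot: [-2.82, -1.384, -0.0]
wrist_force: [0.3, 0.1, -1.0]
grip_width: 0.706
grasp_force: 0.0
```

step_arm --series '[[[0, 0, 0, 0, 0, -0.25, 0.3], [0, 0, 0, 0, 0, -0.5, 0.3], [0, 0, 0, 0, 0, -0.75, 0.3], [0, 0, 0, 0, 0, -1, 0.3]]]'

```text
clock: 1.0
tool_pos: [196.6, -486.7, 263.5]
tcp_rot: [-2.365, -2.067, -0.0]
wrist_force: [-0.2, 0.3, 0.3]
grip_width: 0.698
grasp_force: 0.0
```

step_arm --series '[[[0, 0, 0, 0, 0, -0.267, 0.3], [0, 0, 0, 0, 0, -0.267, 0.3], [0, 0, 0, 0, 0, -0.267, 0.3]]]'

```text
clock: 1.3
tool_pos: [196.6, -486.8, 263.6]
tcp_rot: [-2.226, -2.217, -0.0]
wrist_force: [0.0, 0.6, -0.6]
grip_width: 0.701
grasp_force: 0.0
```

step_arm --series '[[[0.15, 0.079, 0, 0, 0, 0, 0.3], [0.3, 0.158, 0, 0, 0, 0, 0.3], [0.44, 0.231, 0, 0, 0, 0, 0.3], [0.58, 0.305, 0, 0, 0, 0, 0.3], [0.72, 0.38, 0, 0, 0, 0, 0.3]]]'

```text
clock: 1.8
tool_pos: [311.0, -269.0, 263.8]
tcp_rot: [2.226, 2.217, 0.0]
wrist_force: [0.6, 0.8, -0.7]
grip_width: 0.702
grasp_force: 0.0
```

step_arm --series '[[[0.15, 0.079, 0.05, 0, 0, 0, 0.3], [0.3, 0.158, 0.1, 0, 0, 0, 0.3], [0.44, 0.231, 0.15, 0, 0, 0, 0.3], [0.58, 0.305, 0.2, 0, 0, 0, 0.3], [0.72, 0.38, 0.25, 0, 0, 0, 0.3]]]'

```text
clock: 2.3
tool_pos: [422.7, -57.5, 190.1]
tcp_rot: [2.225, 2.217, 0.0]
wrist_force: [0.1, -1.0, -0.4]
grip_width: 0.696
grasp_force: 0.0
```

step_arm --series '[[[0.1427, 0.0713, 0.05, 0, 0, 0, 0.3], [0.1427, 0.0713, 0.2, 0, 0, 0, 0.3], [0.1427, 0.0713, 0.23, 0, 0, 0, 0.3], [0.1427, 0.0713, 0.23, 0, 0, 0, 0.3]]]'

```text
clock: 2.7
tool_pos: [442.9, -16.9, 120.9]
tcp_rot: [-2.222, -2.217, 0.002]
wrist_force: [0.1, -0.5, 0.9]
grip_width: 0.702
grasp_force: 0.0
```

step_arm --series '[[[0, 0, 0.08, 0, 0, 0, 0.3], [0, 0, 0.15, 0, 0, 0, 0.3], [0, 0, 0.15, 0, 0, 0, 0.3], [0, 0, 0.15, 0, 0, 0, 0.3]]]'

```text
clock: 3.1
tool_pos: [444.2, -17.6, 78.0]
tcp_rot: [2.223, 2.218, 0.001]
wrist_force: [0.3, -0.2, 0.1]
grip_width: 0.7
grasp_force: 0.0
```

step_arm --series '[[[0.033, 0, 0, 0, 0, 0, 0.3], [0.066, 0, 0, 0, 0, 0, 0.3], [0.1, 0, 0, 0, 0, 0, 0.3], [0.133, 0, 0, 0, 0, 0, 0.3], [0.166, 0, 0, 0, 0, 0, 0.3]]]'

```text
clock: 3.6
tool_pos: [443.6, 34.2, 76.6]
tcp_rot: [2.22, 2.222, 0.0]
wrist_force: [0.2, -1.7, 1.5]
grip_width: 0.702
grasp_force: 0.9
```

step_arm --series '[[[0.033, 0, 0, 0, 0, 0, 0.3], [0.066, 0, 0, 0, 0, 0, 0.3], [0.1, 0, 0, 0, 0, 0, 0.3], [0.133, 0, 0, 0, 0, 0, 0.3], [0.166, 0, 0, 0, 0, 0, 0.3]]]'

```text
clock: 4.1
tool_pos: [443.5, 83.8, 76.4]
tcp_rot: [2.221, 2.221, 0.0]
wrist_force: [-0.1, -2.5, 1.7]
grip_width: 0.698
grasp_force: 1.3
```

```bash
python3 - <<'E'
from h import *
snap("top","pics/t1.png"); s=cv2.imread("pics/t1.png")[120:350,240:480]
s2=cv2.resize(s,None,fx=2.4,fy=2.4,interpolation=cv2.INTER_CUBIC)
snap("scene","pics/s1.png");cv2.imwrite("pics/v1.png",s2); t=cv2.imread("pics/s1.png")
E
```

```text
(no output)
```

View pics/s1.png

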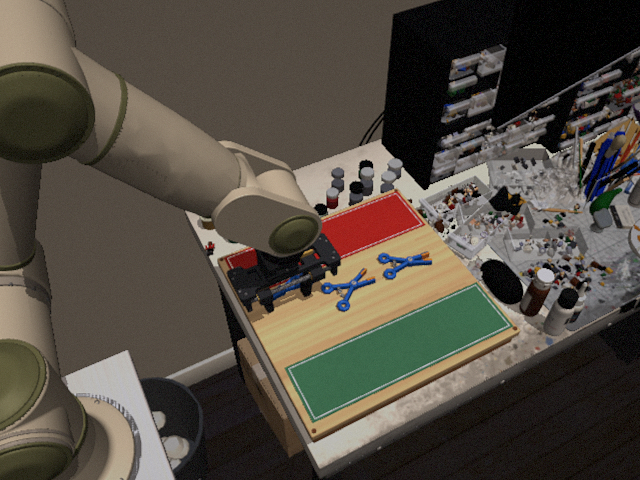

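The scene view shows the fingers pushing the shut clamp at about (290,287), and the open ones haven't moved. I'll keep pushing.

step_arm --series '[[[0.033, 0, 0, 0, 0, 0, 0.3], [0.066, 0, 0, 0, 0, 0, 0.3], [0.1, 0, 0, 0, 0, 0, 0.3], [0.133, 0, 0, 0, 0, 0, 0.3], [0.166, 0, 0, 0, 0, 0, 0.3]]]'

```text
clock: 4.7
tool_pos: [443.4, 133.7, 76.3]
tcp_rot: [-2.221, -2.222, 0.0]
wrist_force: [-0.5, -0.6, -0.3]
grip_width: 0.699
grasp_force: 0.2
```

step_arm --series '[[[0.03, 0, 0, 0, 0, 0, 0.3], [0.04, 0, 0, 0, 0, 0, 0.3], [0.04, 0, 0, 0, 0, 0, 0.3]]]'

```text
clock: 5.0
tool_pos: [443.4, 145.2, 76.3]
tcp_rot: [-2.221, -2.222, 0.0]
wrist_force: [0.6, -0.3, -0.7]
grip_width: 0.699
grasp_force: 0.0
```

step_arm --series '[[[-0.05, 0, 0, 0, 0, 0, 0.3], [-0.1, 0, -0.15, 0, 0, 0, 0.3], [-0.1, 0, -0.2, 0, 0, 0, 0.3], [-0.1, 0, -0.2, 0, 0, 0, 0.3]]]'

```text
clock: 5.4
tool_pos: [444.5, 114.3, 138.1]
tcp_rot: [2.22, 2.218, 0.005]
wrist_force: [-0.3, -0.2, -1.0]
grip_width: 0.698
grasp_force: 0.0
```

step_arm --series '[[[0, 0.13, 0, 0, 0, 0, 0.3], [0, 0.26, 0, 0, 0, 0, 0.3], [0, 0.388, 0, 0, 0, 0, 0.3], [0, 0.388, 0, 0, 0, 0, 0.3]]]'

```text
clock: 5.8
tool_pos: [562.4, 114.4, 134.3]
tcp_rot: [-2.222, -2.22, 0.0]
wrist_force: [-0.1, 0.3, -0.1]
grip_width: 0.696
grasp_force: 0.0
```

```bash
python3 - <<'E'
from h import *
o=env.get_obs(); print(o["tool_pos"]); snap("top","pics/t2.png")
s=cv2.imread("pics/t2.png")[120:350,240:480]
cv2.imwrite("pics/v2.png",cv2.resize(s,None,fx=2.5,fy=2.5,interpolation=cv2.INTER_CUBIC))
E
```

```text
[562.43891667 114.35103135 134.32111344]
```

View pics/v2.png

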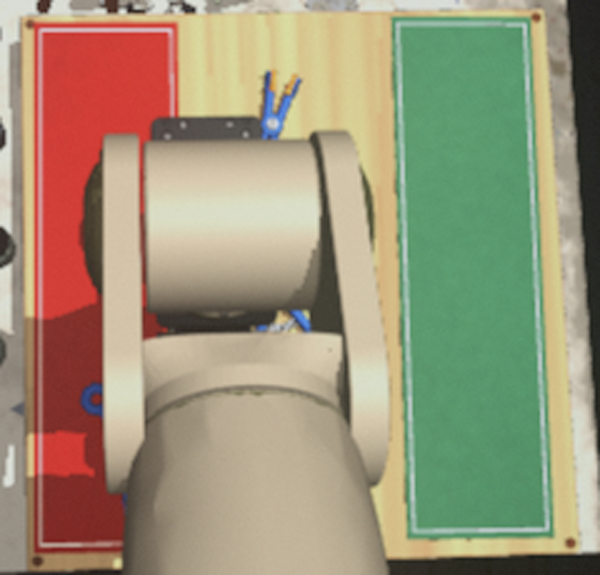

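The arm hides the middle clamp, but a ring of the shut clamp shows on red at (95,400), and the far clamp is where it was. I'll descend and push the middle clamp towards green.

step_arm --series '[[[0, 0, 0.1, 0, 0, 0, 0.3], [0, 0, 0.195, 0, 0, 0, 0.3], [0, 0, 0.195, 0, 0, 0, 0.3]]]'

```text
clock: 6.15
tool_pos: [556.8, 114.9, 74.0]
tcp_rot: [-2.217, -2.217, 0.009]
wrist_force: [0.0, 0.6, 0.6]
grip_width: 0.701
grasp_force: 0.0
```

step_arm --series '[[[-0.033, 0, 0, 0, 0, 0, 0.3], [-0.066, 0, 0, 0, 0, 0, 0.3], [-0.1, 0, 0, 0, 0, 0, 0.3], [-0.133, 0, 0, 0, 0, 0, 0.3], [-0.166, 0, 0, 0, 0, 0, 0.3]]]'

```text
clock: 6.65
tool_pos: [560.3, 64.1, 78.8]
tcp_rot: [2.221, 2.22, 0.002]
wrist_force: [-0.3, 3.2, 3.9]
grip_width: 0.696
grasp_force: 2.6
```

step_arm --series '[[[-0.033, 0, 0, 0, 0, 0, 0.3], [-0.066, 0, 0, 0, 0, 0, 0.3], [-0.1, 0, 0, 0, 0, 0, 0.3], [-0.133, 0, 0, 0, 0, 0, 0.3], [-0.166, 0, 0, 0, 0, 0, 0.3]]]'

```text
clock: 7.15
tool_pos: [560.2, 14.5, 78.4]
tcp_rot: [2.221, 2.221, 0.002]
wrist_force: [0.7, 4.5, 5.8]
grip_width: 0.703
grasp_force: 3.2
```

step_arm --series '[[[-0.033, 0, 0, 0, 0, 0, 0.3], [-0.066, 0, 0, 0, 0, 0, 0.3], [-0.1, 0, 0, 0, 0, 0, 0.3], [-0.133, 0, 0, 0, 0, 0, 0.3], [-0.166, 0, 0, 0, 0, 0, 0.3]]]'

```text
clock: 7.65
tool_pos: [560.1, -35.3, 78.5]
tcp_rot: [2.221, 2.221, 0.001]
wrist_force: [0.1, 5.0, 5.9]
grip_width: 0.698
grasp_force: 3.3
```

```bash
python3 - <<'E'
from h import *
snap("scene","pics/s2.png")
s=cv2.imread("pics/s2.png")[180:440,200:540]
cv2.imwrite("pics/v3.png",cv2.resize(s,None,fx=2.2,fy=2.2,interpolation=cv2.INTER_CUBIC))
E
```

```text
(no output)
```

View pics/v3.png

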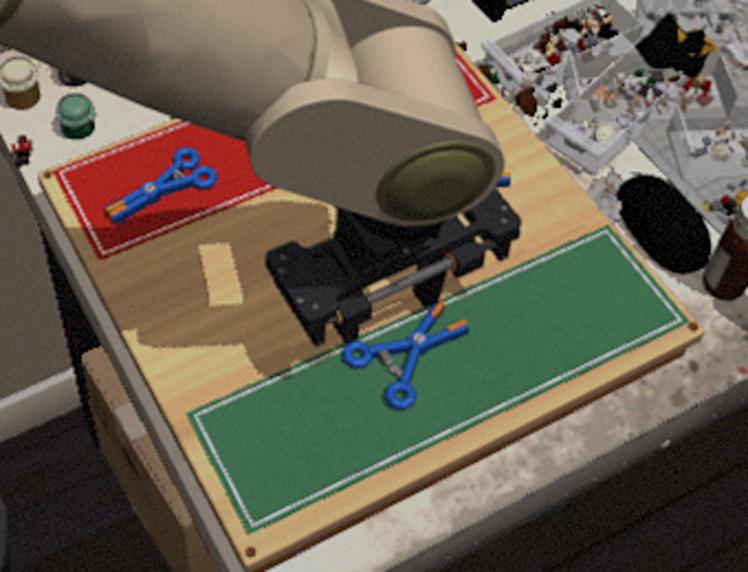

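The shut clamp is well on red, at about (160,185) in the crop. The middle clamp, still open, is partly on green with a ring at (357,354) near the edge. It needs about 25 mm more.

step_arm --series '[[[-0.03, 0, 0, 0, 0, 0, 0.3], [-0.06, 0, 0, 0, 0, 0, 0.3], [-0.08, 0, 0, 0, 0, 0, 0.3], [-0.08, 0, 0, 0, 0, 0, 0.3]]]'

```text
clock: 8.1
tool_pos: [559.9, -59.8, 78.2]
tcp_rot: [2.222, 2.22, 0.0]
wrist_force: [-0.1, 0.7, 2.9]
grip_width: 0.701
grasp_force: 1.4
```

step_arm --series '[[[0.05, 0, 0, 0, 0, 0, 0.3], [0.08, 0, -0.15, 0, 0, 0, 0.3], [0.08, 0, -0.2, 0, 0, 0, 0.3], [0.08, 0, -0.2, 0, 0, 0, 0.3]]]'

```text
clock: 8.5
tool_pos: [560.6, -33.9, 139.7]
tcp_rot: [2.218, 2.22, 0.003]
wrist_force: [0.2, 0.3, -0.2]
grip_width: 0.699
grasp_force: 0.0
```

step_arm --series '[[[0.12, 0.1, 0, 0, 0, 0, 0.3], [0.24, 0.2, 0, 0, 0, 0, 0.3], [0.37, 0.31, 0, 0, 0, 0, 0.3], [0.518, 0.42, 0, 0, 0, 0, 0.3], [0.518, 0.42, 0, 0, 0, 0, 0.3]]]'

```text
clock: 9.0
tool_pos: [686.5, 125.4, 134.8]
tcp_rot: [-2.215, -2.225, 0.002]
wrist_force: [-0.7, 0.5, 0.3]
grip_width: 0.699
grasp_force: 0.0
```

step_arm --series '[[[0, 0, 0, 0, 0, 0, 0.3], [0, 0, 0.1, 0, 0, 0, 0.3], [0, 0, 0.205, 0, 0, 0, 0.3], [0, 0, 0.205, 0, 0, 0, 0.3], [0, 0, 0.205, 0, 0, 0, 0.3]]]'

```text
clock: 9.5
tool_pos: [685.1, 119.4, 75.9]
tcp_rot: [-2.222, -2.219, 0.002]
wrist_force: [0.5, -0.3, 0.5]
grip_width: 0.701
grasp_force: 0.0
```

step_arm --series '[[[-0.033, 0, 0, 0, 0, 0, 0.3], [-0.066, 0, 0, 0, 0, 0, 0.3], [-0.1, 0, 0, 0, 0, 0, 0.3], [-0.133, 0, 0, 0, 0, 0, 0.3], [-0.166, 0, 0, 0, 0, 0, 0.3]]]'

```text
clock: 10.0
tool_pos: [685.9, 69.9, 76.6]
tcp_rot: [-2.222, -2.221, -0.0]
wrist_force: [0.5, 2.1, 1.1]
grip_width: 0.698
grasp_force: 0.3
```

step_arm --series '[[[-0.033, 0, 0, 0, 0, 0, 0.3], [-0.066, 0, 0, 0, 0, 0, 0.3], [-0.1, 0, 0, 0, 0, 0, 0.3], [-0.133, 0, 0, 0, 0, 0, 0.3], [-0.166, 0, 0, 0, 0, 0, 0.3]]]'

```text
clock: 10.5
tool_pos: [685.9, 20.3, 76.4]
tcp_rot: [2.221, 2.221, 0.0]
wrist_force: [0.1, 1.0, 0.9]
grip_width: 0.7
grasp_force: 0.4
```

step_arm --series '[[[-0.033, 0, 0, 0, 0, 0, 0.3], [-0.066, 0, 0, 0, 0, 0, 0.3], [-0.1, 0, 0, 0, 0, 0, 0.3], [-0.133, 0, 0, 0, 0, 0, 0.3], [-0.166, 0, 0, 0, 0, 0, 0.3]]]'

```text
clock: 11.0
tool_pos: [685.9, -29.5, 76.4]
tcp_rot: [-2.221, -2.221, -0.0]
wrist_force: [0.8, 1.3, 0.1]
grip_width: 0.7
grasp_force: 0.4
```

```bash
python3 - <<'E'
from h import *
snap("scene","pics/s4.png")
s=cv2.imread("pics/s4.png")[180:440,200:540]
cv2.imwrite("pics/v4.png",cv2.resize(s,None,fx=2.2,fy=2.2,interpolation=cv2.INTER_CUBIC))
E
```

```text
(no output)
```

View pics/v4.png

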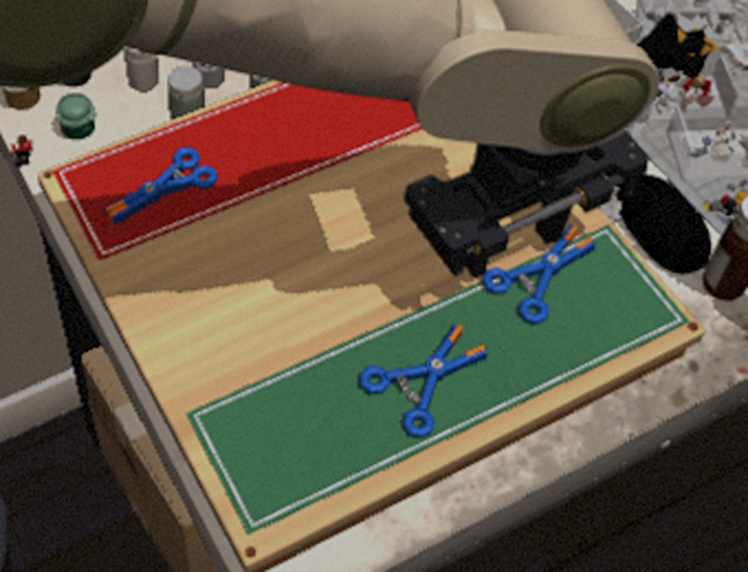

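The middle clamp now lies inside green, with rings at (375,378) and (418,423). The far clamp is half on, with a ring at (497,281) and a tip at (573,232), so about 33 mm more.

step_arm --series '[[[-0.033, 0, 0, 0, 0, 0, 0.3], [-0.066, 0, 0, 0, 0, 0, 0.3], [-0.09, 0, 0, 0, 0, 0, 0.3], [-0.11, 0, 0, 0, 0, 0, 0.3], [-0.11, 0, 0, 0, 0, 0, 0.3]]]'

```text
clock: 11.55
tool_pos: [685.9, -62.6, 76.3]
tcp_rot: [2.222, 2.22, -0.0]
wrist_force: [0.2, -0.6, -0.3]
grip_width: 0.698
grasp_force: 0.0
```

step_arm --series '[[[0.05, 0, 0, 0, 0, 0, 0.3], [0.1, 0, -0.15, 0, 0, 0, 0.3], [0.25, 0, -0.3, 0, 0, 0, 0.3], [0.4, 0, -0.4, 0, 0, 0, 0.3], [0.55, 0, -0.4, 0, 0, 0, 0.3]]]'

```text
clock: 12.05
tool_pos: [686.4, 95.6, 198.9]
tcp_rot: [2.219, 2.218, 0.006]
wrist_force: [0.6, 0.8, -0.2]
grip_width: 0.701
grasp_force: 0.0
```

step_arm --series '[[[0.1, -0.1, 0, 0, 0, 0, 0.3], [0.1, -0.2, 0, 0, 0, 0, 0.3], [0.1, -0.2, 0, 0, 0, 0, 0.3], [0.1, -0.2, 0, 0, 0, 0, 0.3]]]'

```text
clock: 12.45
tool_pos: [625.8, 124.6, 195.3]
tcp_rot: [2.22, 2.222, 0.001]
wrist_force: [-0.2, -0.3, 0.7]
grip_width: 0.699
grasp_force: 0.0
```

```bash
python3 - <<'E'
from h import *
snap("top","pics/t5.png"); a=cv2.imread("pics/t5.png")[120:350,240:480]
cv2.imwrite("pics/v5.png",cv2.resize(a,None,fx=2.5,fy=2.5,interpolation=cv2.INTER_CUBIC))
snap("scene","pics/s5.png"); s=cv2.imread("pics/s5.png")[180:440,200:540]
cv2.imwrite("pics/w5.png",cv2.resize(s,None,fx=2.2,fy=2.2,interpolation=cv2.INTER_CUBIC))
E
```

```text
(no output)
```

View pics/v5.png

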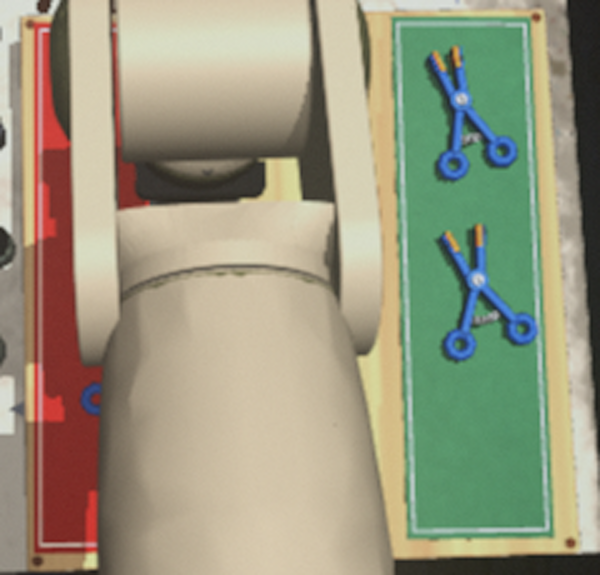

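View pics/w5.png

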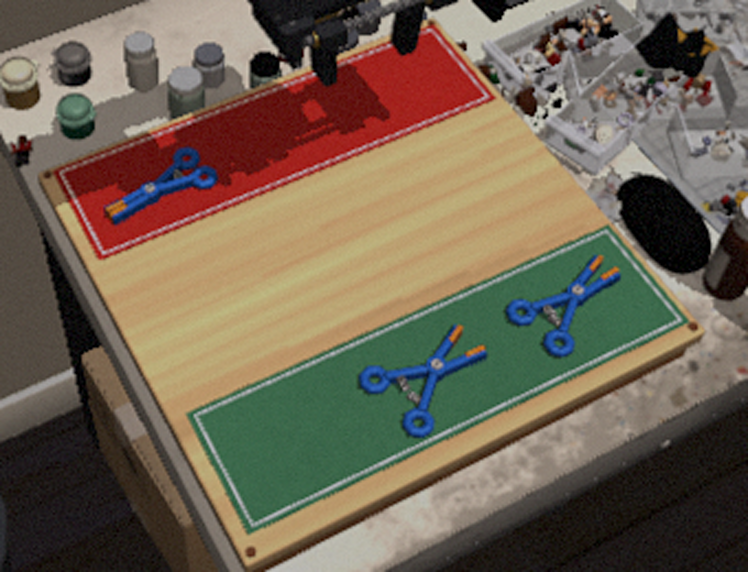

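Both open clamps are inside green; the outermost ring centre, at (521,328), is about 18 mm from the mat's edge near 545. The shut clamp is inside red and the arm is clear, so I'll hand the job in.

```bash
python3 -c "
from h import *
print(env.close_job())"
```

```text
the job is handed in; nothing more can be done
None
```

I slid the shut clamp onto the red mat and both open clamps onto the green mat, still open and flat, left the pots alone, and handed the job in at about 12.5 s; the last pictures show all three inside their mats, but the hand-in returned no verdict.

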